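# Open the tube warmer's sprung lid and lay it back

## Robot

A 6-joint arm with a two-finger parallel gripper is mounted at the origin on a cart in front of the work surface, level with it; the furniture and walls round the work are solid. World frame = base frame: x ahead of the robot, y to its left, z up, the work surface at z = 0. Lengths are in m, angles in rad, forces in N, time in s.
With the tool pointing down it reaches from about 0.35 to 0.775 m from the base axis. Payload 5.5 kg.
Tool frame: the origin (TCP) lies at the very end of the fingers, on their centre line; the grasp point (between the pads) lies 19 mm behind it (grip_point_offset is the distance from the TCP to the grasp point, in m); z points along the fingers, y is the direction in which the jaws open and shut (so a half turn about z gives the same grasp; the last joint's range is limited). The gripper opens to 85 mm and grips with 20 to 120 N. Pads are 22 mm wide; open, the fingers measure 114 mm over their backs; the gripper's body (76 mm by 85 mm) begins 54 mm behind the grasp point. The pads swing forward as they close: fully open they stand 13 mm farther back than shut.
Start: joints at [-1.46, 0.313, 0.046, 1.304, 0, 1.431], TCP at [0.143, -0.557, 0.231] pointing down, gripper open.
Joint ranges: [-2.76, 2.76], [-0.86, 1.69], [-1.03, 1.26], [-2.2, 2.34], [-1.47, 1.5], [-3.14, 3.14]. Speed limits (rad/s): [2.57, 2.57, 3.14, 3.14, 3.14, 3.14].

## Interface

Orientations are given as a unit quaternion [w, x, y, z].
In Python, from workcell import * gives the robot as it stands.
- The arm moves only by the shell command python3 -m crank 'ROWS' [OPENING] [FORCE]. ROWS is a JSON object of lists of equal length, an entry for each row: "travel": the shift along the tool's x, y, z in units of 40 mm (1.0 is 40 mm), a list of three; "turn": the turn about the tool's z in rad. In form: {"travel": [[x, y, z], ...], "turn": [turn, ...]}. A call has 1 to 5 rows; each row is the pose to reach, as a shift and turn from the pose commanded when the call began, along the tool's axes at that moment; what a row does not reach only later rows make up. A row lasts 1/12 s, in which the tool goes at most 41.7 mm and 7.16 degrees, less where a joint would pass 70% of its speed; a pose out of reach is approached as far as the arm can. A call with a gripper value outside its range is refused whole. OPENING is the finger opening in mm, from 0 to 85.4, set as the call begins (- or left out, the last holds). The fingers move at their own pace and stop on an object; FORCE is the grip in N (left out, the last holds). Time passes only in rows, so rows that repeat a pose let the fingers close. It gives the time, the measured TCP pose, the force and the opening at its end, in the units of the state.
- get_state(): the state, without advancing time (a new reading comes with each control period).
- read_camera(name): name is "side" or "top"; returns a dict with "image" (420x560x3 uint8, red, green, blue), "K" (3x3 intrinsics, pixels), "k1" (the pictures are not rectified: a ray, as slopes to the right and down, at radius r is drawn at 1 + k1 r^2 times it, then the intrinsics apply), "R" (3x3) and "t" (3): a world point X has camera coordinates R X + t. Camera axes: x right, y down, z forward; pixel columns grow to the right and rows downward; lengths in m; the calibration is good to about 2 mm. A picture is of the moment at which its call begins. There is no depth.
- hand_in(): hands the job in, once; it reports no verdict.
The state is a dict: "clock": time; "joint_pos": joint angles; "qvel": joint speeds; "tau": joint torques, N m; "tcp_pos": TCP position; "orientation": TCP orientation; "wrist_force": force on the tool from outside, world axes, zero at the start; "ft_torque": the same for the moment, N m; "finger_gap": finger opening in m.
Only numpy, scipy, OpenCV 4.12 (cv2) and the standard library are available. Lean on these libraries where they do the work, as an engineer would, in place of code of your own. Each camera call takes 0.05 s, during which the arm holds its last target. There are 200 camera calls.

## Task

Open the tube warmer (dry bath): press the oblong lid release key on its front so that the sprung lid pops up, and take your hand clear of it. Then steady the half-open lid and ease it gently back until it rests on its stop, leaning past upright. Do not push the round start button, and leave the specimen cup and the dropper bottle standing where they are.

Things in the scene. Friction and masses are not known exactly. Their poses are not given: they have to be found in the camera images.
- dry_bath: tube warmer: white unit fixed to the table, 225 (x) x 140 (y) x 84 mm with the lid shut. Origin: centre of its underside; x points from the low front apron with the keys (robot side) to the hinge, y left, z up. Apron: x -115 to -40, top 55 high; on it a latch nose at x -58 to -45, y -15 to +15, 81 high. The lid's hinge line runs along y at x = +95, 72 high
- release_key_top (a point): centre of the top of the oblong grey lid release key, 22 (x) x 40 (y) mm, on the apron at x = -85, y = -20 mm of the warmer, 66 mm above the table; axes as the warmer's. It is pressed straight down, 6 mm in all, against a spring (1.4 N at first, 4.5 N fully down), frees the latch at about 4 mm and springs back when let go
- lid_lip (a point): middle of the lid's front edge. The lid is a white frame with a clear window, 12 mm thick, 140 wide; this edge is 130 mm from the hinge line. In the warmer's frame it is at x = -35, z = 78 mm when shut, about x = +53, z = 196 popped up and x = +143, z = 194 fully open. Its axes turn with the lid
- dry_bath_lid (a joint): lid angle, rad: 0 shut and latched; about 1.2 popped up (a sprung lift arm below raises it in half a second, then carries it loosely); 1.9 fully open on its stop, past upright, where its weight keeps it. From 1.2 it is pushed back by its front edge or underside with about 1 N; let go before upright (1.57) it sinks back to 1.2, beyond that to the stop
- start_button (a joint): travel in m of the round grey start button, 14 mm across, on the apron at x = -85, y = +45 mm of the warmer, top 63 mm high: 0 at rest, 0.005 pressed. Must not be pushed
- specimen_cup: loose specimen cup with a white lid, 55 mm across, 72 mm high, left of the warmer; origin at the centre of its underside, z up. To be left alone
- dropper_bottle: loose brown dropper bottle, 33 mm across, 106 mm high, to the front left of the warmer; origin at the centre of its underside, z up. To be left alone

How it is judged:
On the way:
1. the lid has popped up, stands half open (0.9 to 1.45 rad) and the robot does not touch it (value of joint dry_bath_lid between 0.9 and 1.45 rad and contact force between each of the arm, the fingers and dry_bath_lid below 0.05 N), for 0.2 s.
At the end, for the whole second after the job is handed in: the lid rests still on its stop (angle above 1.75 rad) (value of joint dry_bath_lid above 1.75 rad and velocity of joint dry_bath_lid between -0.05 and 0.05 rad/s); the robot touches nothing.
It fails at once if the start button is pushed (more than 3 mm) (value of joint start_button above 0.003 m).
It fails at once if the lid is flung back (faster than 2.5 rad/s beyond 1.5 rad) (value of joint dry_bath_lid above 1.5 rad and velocity of joint dry_bath_lid above 2.5 rad/s).
It fails at once if the specimen cup is shifted by more than 30 mm (distance of specimen_cup from where it was at the start of the episode above 0.03 m).
It fails at once if the dropper bottle is shifted by more than 30 mm (distance of dropper_bottle from where it was at the start of the episode above 0.03 m).
It also fails if it takes over 43 s, if anything falls off the work surface, if the arm or the gripper's body presses on something with over 40 N, if the wrist force passes 120 N, or if a joint passes its speed limit or range.

## Working session

There is one attempt and no reset: what is moved stays moved. The work goes in short steps, Python scripts to look and compute and a shell command to move; the robot and the scene stay as the last step left them, time stands still between calls to the robot, and variables do not carry over. Pictures are saved under pics/ and viewed, about 8 in all and at most 12, crops included, and the job is handed in when it is done.

```bash
mkdir -p pics; ls; python3 - <<'E'
from workcell import *
import cv2
s=get_state();print(s)
for n in("side","top"):
    c=read_camera(n);cv2.imwrite(f"pics/{n}0.png",cv2.cvtColor(c["image"],cv2.COLOR_RGB2BGR));print(n,c["K"],c["k1"],c["R"],c["t"])
a=cv2.imread("pics/side0.png");b=cv2.imread("pics/top0.png")
E
```

```text
pics
{'clock': 0.0, 'joint_pos': array([-1.45960084e+00,  3.14032133e-01,  4.49583334e-02,  1.30360032e+00,
        1.41991771e-05,  1.43121098e+00]), 'qvel': array([-0.0001149 , -0.00058262, -0.00054807,  0.0006223 ,  0.0011645 ,
       -0.00047321]), 'tau': array([-1.49045409e-03, -4.80622566e+01,  2.98534656e+01,  1.92424451e-02,
       -5.59758541e-05, -7.05670189e-06]), 'tcp_pos': array([ 0.1426369 , -0.55648996,  0.23038238]), 'orientation': array([-9.38700031e-04,  9.92148480e-01,  1.25062033e-01,  2.04259788e-05]), 'wrist_force': array([ 0.61149497, -0.24030171,  0.64307004]), 'ft_torque': array([ 0.00857662,  0.00737423, -0.02769912]), 'finger_gap': 0.08540336559236185}
side [[542.22818163   0.         276.20526243]
 [  0.         542.22818163 202.13109655]
 [  0.           0.           1.        ]] -0.11924395345046833 [[ 0.99599406  0.08939847 -0.0019349 ]
 [ 0.05596028 -0.64004256 -0.76629888]
 [-0.06974437  0.76312085 -0.64248135]] [-0.48112546  0.19156341  0.82408251]
top [[447.75861399   0.         279.60392099]
 [  0.         447.75861399 208.34116211]
 [  0.           0.           1.        ]] -0.02523735527776177 [[ 0.03021973 -0.99950753 -0.00845429]
 [-0.99488015 -0.02926161 -0.0967329 ]
 [ 0.09643787  0.01133425 -0.99527447]] [0.20150375 0.51243633 0.89025994]
```

View pics/side0.png

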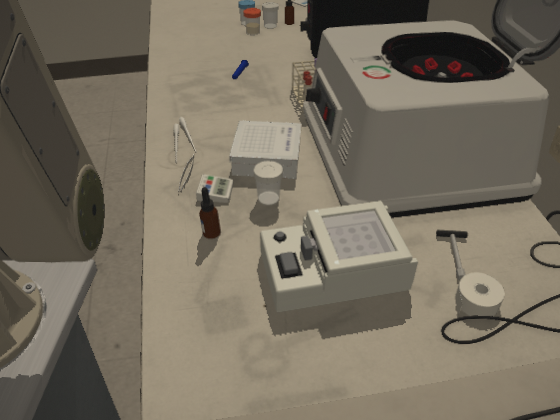

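View pics/top0.png

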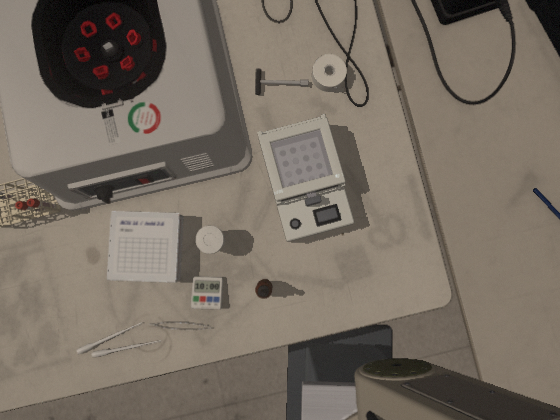

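The side view shows the warmer with its key at about (289,264) and its button at (280,237). In the top view the key is at about (327,214) and the button at (295,224). The bottle and cup are to the left. Next I'll enlarge both crops in one picture.

```bash
python3 - <<'E'
import cv2,numpy as np
a=cv2.imread("pics/side0.png")[185:315,250:425];b=cv2.imread("pics/top0.png")[105:250,250:375]
A=cv2.resize(a,None,fx=2.4,fy=2.4,interpolation=2);B=cv2.resize(b,None,fx=3,fy=3,interpolation=2)
h=max(len(A),len(B));im=np.zeros((h,A.shape[1]+B.shape[1],3),np.uint8)
im[:len(A),:A.shape[1]]=A;im[:len(B),A.shape[1]:]=B
cv2.imwrite("pics/crop.png",im);print(im.shape,A.shape)
E
```

```text
(435, 795, 3) (312, 420, 3)
```

View pics/crop.png

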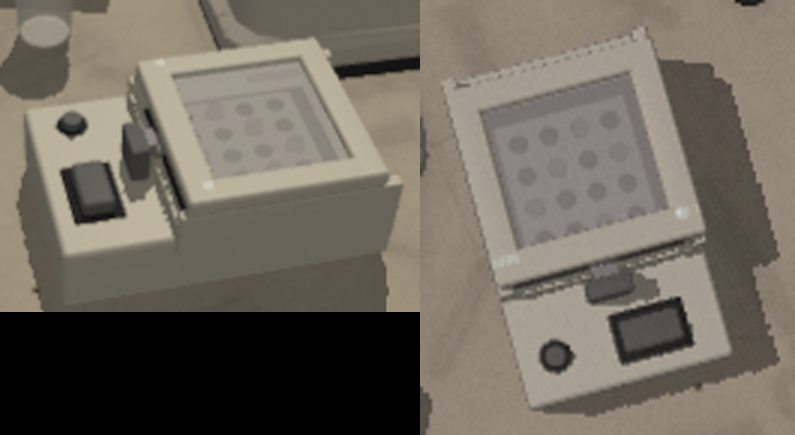

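Readings from the crop, converted to full-image pixels:

| Point | Side | Top |
|---|---|---|
| Key | (288.8,259) | (326.7,215) |
| Button | (280,236) | (295,223.3) |

I also read the apron and lid corners. Next I'll triangulate these and fit the pose.

```bash
cat > geo.py <<'E'
import numpy as np, cv2
from scipy.optimize import least_squares
from workcell import *
def cams():
    return {n:{k:v for k,v in read_camera(n).items()} for n in("side","top")}
def proj(c,X):
    X=np.atleast_2d(X).astype(float)
    return cv2.projectPoints(X,cv2.Rodrigues(np.array(c["R"]))[0],np.array(c["t"],float),np.array(c["K"]),np.array([c["k1"],0,0,0,0.]))[0][:,0]
def tri(cs,uv):
    return least_squares(lambda X:np.concatenate([proj(cs[n],X)[0]-uv[n] for n in uv]),[.5,-.1,.05])
E
python3 - <<'E'
from geo import *
cs=cams()
P={"key":([-85,-20,66],(288.8,259.2),(326.7,215)),"btn":([-85,45,63],(280,235.8),(295,223.3)),
"aFL":([-115,70,55],(260.4,232.1),(287.3,240.7)),"aFR":([-115,-70,55],(277.5,291.7),(353.3,222.3)),
"lFL":([-35,70,84],(307.1,212.5),(275.7,198.7)),"lFR":([-35,-70,84],(327.9,271.7),(344.7,183.7))}
for k,(m,s,t) in P.items():
    r=tri(cs,{"side":s,"top":t});print(k,r.x.round(4),"px",r.fun.round(1))
def f(p,full=False):
    c,s=np.cos(p[3]),np.sin(p[3]);R=np.array([[c,-s,0],[s,c,0],[0,0,1]]);o=[]
    for m,a,b in P.values():
        X=R@np.array(m)/1000+p[:3]
        o+=[proj(cs["side"],X)[0]-a,proj(cs["top"],X)[0]-b]
    return np.concatenate(o)
r=least_squares(f,[.5,-.1,0,0],loss="soft_l1");print(r.x.round(4));print(f(r.x).reshape(-1,4).round(1))
p=r.x
c,s=np.cos(p[3]),np.sin(p[3])
for n,m in dict(key=[-85,-20,66],lipshut=[-35,0,78],lippop=[53,0,196],lipopen=[143,0,194],hinge=[95,0,72]).items():
    print(n,(np.array([[c,-s,0],[s,c,0],[0,0,1]])@np.array(m)/1000+p[:3]).round(4))
for n,s_,t_ in(("bottletop",(206,190),(264,288)),("cuptop",(268,170),(209,239))): print(n,tri(cs,{"side":s_,"top":t_}).x.round(3))
E
```

```text
key [0.4918 0.124  0.0666] px [ 0.  -0.   0.   0.1]
btn [0.4735 0.185  0.0575] px [ 0.4 -0.   0.1  0.5]
aFL [0.4392 0.1991 0.0499] px [ 0.4 -0.   0.1  0.4]
aFR [0.4794 0.0696 0.0516] px [ 0.3 -0.   0.   0.4]
lFL [0.517  0.2239 0.0783] px [ 1.1 -0.1  0.1  1.3]
lFR [0.5524 0.0915 0.0787] px [ 0.1 -0.   0.   0.1]
[ 0.5684  0.1674 -0.0049  0.2883]
[[ 0.5  2.5 -0.2 -0.1]
 [ 0.8 -0.8 -0.6  0.1]
 [-0.  -1.2 -1.3  0.9]
 [-0.7  1.6  0.9  1.2]
 [-0.1 -0.8 -0.2  2.3]
 [ 1.7  0.5  0.7 -1.1]]
key [0.4926 0.124  0.0611]
lipshut [0.5348 0.1574 0.0731]
lippop [0.6192 0.1824 0.1911]
lipopen [0.7055 0.208  0.1891]
hinge [0.6595 0.1944 0.0671]
bottletop [0.346 0.239 0.102]
cuptop [0.437 0.351 0.067]
```

The key triangulates to (0.492, 0.124, 0.067), which agrees with the stated height of 66 mm. The warmer's yaw is about 0.288 rad. The plan is to turn the jaws along the warmer's x, press the key with closed fingers, and then straddle the lid's lip with the jaws and carry it back.

```bash
cat > w.py <<'E'
# usage: w.py x y z [yaw of tool x]  -> travel units and turn from present pose
import sys,numpy as np
from scipy.spatial.transform import Rotation as Ro
from workcell import *
s=get_state();R=Ro.from_quat(s["orientation"],scalar_first=True).as_matrix()
a=[float(v) for v in sys.argv[1:]];d=R.T@(np.array(a[:3])-s["tcp_pos"])/.04
y=np.arctan2(R[1,0],R[0,0]);w=(a[3] if len(a)>3 else 1.859)
print("t",round(s["clock"],2),"tcp",s["tcp_pos"].round(4),"yaw",y.round(3),"F",s["wrist_force"].round(1),"-> travel",d.round(2),"turn",round(-((w-y+np.pi)%(2*np.pi)-np.pi),3))
E
python3 w.py 0.43 -0.3 0.231;python3 w.py 0.48 0.12 0.16
```

```text
t 0.2 tcp [ 0.1426 -0.5567  0.2308] yaw 0.251 F [ 0.8  0.4 -0.4] -> travel [ 8.55 -4.43  0.  ] turn -1.608
t 0.2 tcp [ 0.1426 -0.5567  0.2308] yaw 0.251 F [ 0.8  0.4 -0.4] -> travel [ 12.37 -14.29   1.79] turn -1.608
```

```bash
python3 -m crank '{"travel": [[8.5,-4.4,0],[8.5,-4.4,0],[8.5,-4.4,0],[8.5,-4.4,0],[8.5,-4.4,0]], "turn": [-1.6,-1.6,-1.6,-1.6,-1.6]}' 0 20; python3 w.py 0.48 0.12 0.16
```

```text
clock: 0.62
tcp_pos: [0.299, -0.4169, 0.2312]
orientation: [-0.0, 0.905, 0.426, 0.0]
wrist_force: [0.8, -0.1, 0.5]
finger_gap: 0.0256
t 0.62 tcp [ 0.299  -0.4169  0.2312] yaw 0.881 F [ 0.8 -0.1  0.5] -> travel [13.23 -5.05  1.78] turn -0.978
```

```bash
python3 -m crank '{"travel": [[13.2,-5,1],[13.2,-5,1],[13.2,-5,1],[13.2,-5,1],[13.2,-5,1]], "turn": [-0.98,-0.98,-0.98,-0.98,-0.98]}'; python3 w.py 0.48 0.12 0.16
```

```text
clock: 1.03
tcp_pos: [0.3662, -0.22, 0.2164]
orientation: [0.0, 0.729, 0.684, 0.0]
wrist_force: [0.1, 0.6, -0.8]
finger_gap: -0.0002
t 1.03 tcp [ 0.3662 -0.22    0.2164] yaw 1.507 F [ 0.1  0.6 -0.8] -> travel [8.66 2.29 1.41] turn -0.352
```

```bash
python3 -m crank '{"travel": [[8.6,2.3,1.4],[8.6,2.3,1.4],[8.6,2.3,1.4],[8.6,2.3,1.4],[8.6,2.3,1.4]], "turn": [-0.35,-0.35,-0.35,-0.35,-0.35]}'; python3 w.py 0.49 0.123 0.10
```

```text
clock: 1.45
tcp_pos: [0.4332, -0.0253, 0.1841]
orientation: [0.0, 0.601, 0.799, 0.0]
wrist_force: [0.2, -1.6, -0.2]
finger_gap: -0.0002
t 1.45 tcp [ 0.4332 -0.0253  0.1841] yaw 1.851 F [ 0.2 -1.6 -0.2] -> travel [3.17 2.39 2.1 ] turn -0.008
```

```bash
python3 -m crank '{"travel": [[3.17,2.39,0.5],[3.17,2.39,1.2],[3.17,2.39,2.1],[3.17,2.39,2.1],[3.17,2.39,2.1]], "turn": [0,0,0,0,0]}'; python3 - <<'E'
import cv2,numpy as np
from workcell import *
a=read_camera("side")["image"][185:315,220:425,::-1];b=read_camera("top")["image"][105:250,250:375,::-1]
A=cv2.resize(a,None,fx=2.1,fy=2.1,interpolation=2);B=cv2.resize(b,None,fx=2.9,fy=2.9,interpolation=2)
h=max(len(A),len(B));im=np.zeros((h,A.shape[1]+B.shape[1],3),np.uint8)
im[:len(A),:A.shape[1]]=A;im[:len(B),A.shape[1]:]=B
cv2.imwrite("pics/crop2.png",im);print(im.shape,A.shape)
E
python3 w.py 0.49 0.123 0.066
```

```text
clock: 1.87
tcp_pos: [0.4892, 0.1242, 0.0972]
orientation: [-0.001, 0.6, 0.8, -0.0]
wrist_force: [0.1, -1.2, 0.3]
finger_gap: -0.0002
(420, 792, 3) (273, 430, 3)
t 1.97 tcp [0.4883 0.123  0.0974] yaw 1.855 F [-0.8 -0.6 -0.3] -> travel [-0.01  0.04  0.79] turn -0.004
```

View pics/crop2.png

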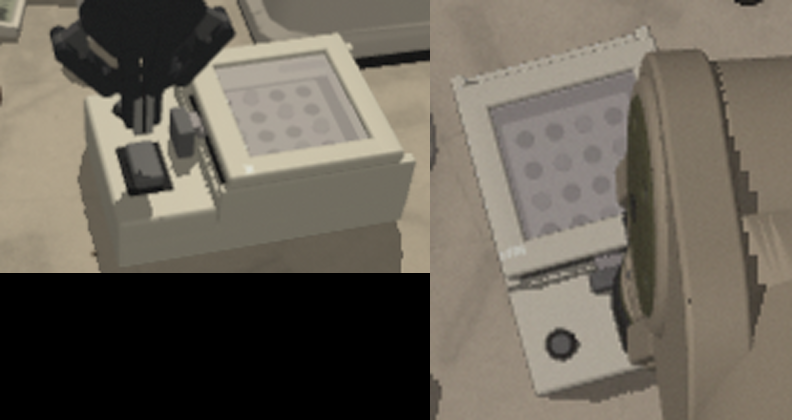

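The closed fingertips hang just above the key. In the side crop the fingertip is at (143,130) and the key at (147,165). The knuckles spread along the jaw axis over the lid at (215,30), so the rising lid could hit them. I'll turn the jaws 90° for the press, which keeps joint 6 well inside its range.

```bash
python3 -m crank '{"travel": [[0,-0.04,0],[0,-0.04,0],[0,-0.04,0],[0,-0.04,0],[0,-0.04,0]], "turn": [-1.57,-1.57,-1.57,-1.57,-1.57]}' >/dev/null; python3 w.py 0.489 0.123 0.075 3.43; python3 - <<'E'
from geo import *
cs=cams();p=get_state()["tcp_pos"];print(p,proj(cs["side"],p))
E
```

```text
t 2.38 tcp [0.4885 0.1194 0.1012] yaw 2.481 F [-0.1 -0.4  0.3] -> travel [0.05 0.08 0.66] turn -0.949
[0.48854998 0.11948639 0.10114201] [[286.79516424 245.22550308]]
```

```bash
python3 -m crank '{"travel": [[0.05,0.08,0.3],[0.05,0.08,0.3],[0.05,0.08,0.3],[0.05,0.08,0.3],[0.05,0.08,0.3]], "turn": [-0.95,-0.95,-0.95,-0.95,-0.95]}' >/dev/null; python3 w.py 0.489 0.123 0.080 3.43
```

```text
t 2.9 tcp [0.4888 0.1235 0.0888] yaw 3.102 F [ 0.1 -0.2  0.2] -> travel [-0.   -0.01  0.22] turn -0.328
```

```bash
python3 -m crank '{"travel": [[0,0,0.1],[0,0,0.2],[0,0,0.3],[0,0,0.4],[0,0,0.4]], "turn": [-0.33,-0.33,-0.33,-0.33,-0.33]}' ; python3 w.py 0.489 0.123 0.061 3.43
```

```text
clock: 3.32
tcp_pos: [0.4883, 0.1237, 0.0719]
orientation: [-0.0, -0.141, 0.99, -0.0]
wrist_force: [-1.6, 0.8, 0.7]
finger_gap: 0.0005
t 3.32 tcp [0.4883 0.1237 0.0719] yaw -2.858 F [-1.6  0.8  0.7] -> travel [-0.01 -0.02  0.27] turn -0.005
```

```bash
python3 -m crank '{"travel": [[0,0,0.1],[0,0,0.18],[0,0,0.24],[0,0,0.28],[0,0,0.28]], "turn": [0,0,0,0,0]}' ; python3 w.py 0.489 0.123 0.061 3.43
```

```text
clock: 3.73
tcp_pos: [0.4891, 0.124, 0.0611]
orientation: [0.0, -0.144, 0.99, -0.0]
wrist_force: [0.5, -0.9, 3.5]
finger_gap: -0.0002
t 3.73 tcp [0.4891 0.124  0.0611] yaw -2.853 F [ 0.5 -0.9  3.5] -> travel [ 0.01 -0.02  0.  ] turn -0.0
```

3.5 N puts the key about 4 mm down. I'll press about 1 mm deeper, then retreat up and back.

```bash
python3 -m crank '{"travel": [[0,0,0.05],[0,0,0.05],[0,0,-0.2],[0.5,0,-1],[1,0,-2]], "turn": [0,0,0,0,0]}' ; python3 -m crank '{"travel": [[0,0,-1],[0.2,0,-2],[0.3,0,-3],[0.3,0,-3],[0.3,0,-3]], "turn": [0,0,0,0,0]}'; python3 - <<'E'
import cv2
from workcell import *
cv2.imwrite("pics/side3.png",read_camera("side")["image"][:,:,::-1])
E
```

```text
clock: 4.15
tcp_pos: [0.4493, 0.1132, 0.1369]
orientation: [-0.003, -0.144, 0.99, 0.0]
wrist_force: [-0.5, -0.3, 0.8]
finger_gap: -0.0003
clock: 4.57
tcp_pos: [0.4414, 0.1101, 0.2611]
orientation: [0.003, -0.144, 0.99, -0.0]
wrist_force: [-0.8, 0.3, -0.6]
finger_gap: 0.0
```

View pics/side3.png

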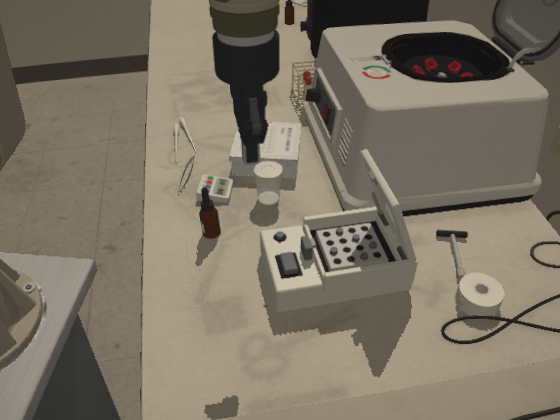

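The lid has popped to roughly 1.2 rad, with its edge at about (370,155)–(408,250), and the hand is clear. The cup and bottle have not moved. I'll turn the jaws along the warmer's x, open them to 60 mm, and hover above the lip.

```bash
python3 -m crank '{"travel": [[0,0,0],[0,0,0],[0,0,0],[0,0,0],[0,0,0]], "turn": [1.57,1.57,1.57,1.57,1.57]}' 60 >/dev/null; python3 w.py 0.624 0.184 0.25
```

```text
t 5.03 tcp [0.4389 0.1099 0.256 ] yaw 2.8 F [ 0.4 -0.6  0.4] -> travel [-3.74  3.3   0.13] turn 0.941
```

```bash
python3 -m crank '{"travel": [[-0.7,0.6,0],[-1.4,1.2,0],[-2,1.8,0],[-2.6,2.3,0],[-3,2.6,0]], "turn": [0.94,0.94,0.94,0.94,0.94]}' >/dev/null; python3 w.py 0.624 0.184 0.25
```

```text
t 5.45 tcp [0.589  0.1696 0.2548] yaw 2.175 F [ 0.1  0.2 -0.4] -> travel [-0.2   0.92  0.12] turn 0.316
```

```bash
python3 -m crank '{"travel": [[-0.2,0.9,0.1],[-0.2,0.9,0.1],[-0.2,0.9,0.1],[-0.2,0.9,0.1],[-0.2,0.9,0.1]], "turn": [0.32,0.32,0.32,0.32,0.32]}'; python3 w.py 0.624 0.184 0.168; python3 - <<'E'
import cv2
from geo import *
cs=cams()
for n in cs: print(n,proj(cs[n],get_state()["tcp_pos"]))
im=cv2.cvtColor(cs["side"]["image"],cv2.COLOR_RGB2BGR)[80:280,270:470]
im2=cv2.cvtColor(cs["top"]["image"],cv2.COLOR_RGB2BGR)[80:280,220:420]
cv2.imwrite("pics/s4.png",cv2.resize(np.hstack([im,im2]),None,fx=2,fy=2,interpolation=2))
E
```

```text
clock: 5.87
tcp_pos: [0.621, 0.1825, 0.2518]
orientation: [-0.002, 0.597, 0.803, -0.002]
wrist_force: [0.6, 0.0, -0.3]
finger_gap: 0.0598
t 5.87 tcp [0.621  0.1825 0.2518] yaw 1.863 F [ 0.6  0.  -0.3] -> travel [0.01 0.09 2.09] turn 0.004
side [[385.34082338 141.89386569]]
top [[302.45816713 121.81515232]]
```

View pics/s4.png

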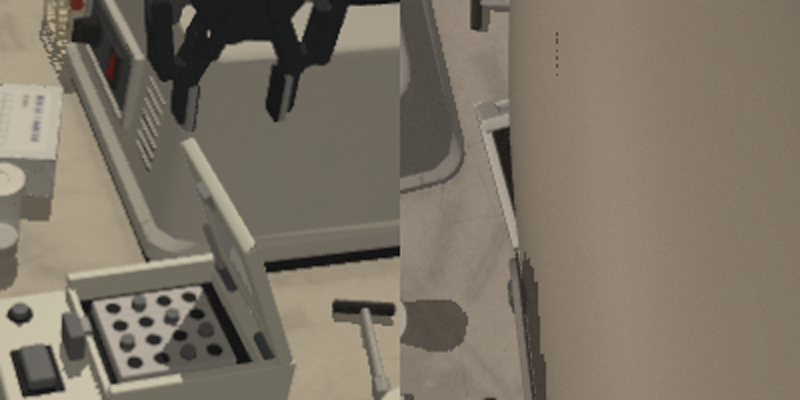

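The fingertips in the side crop are at (187,125) and (275,115), and their midpoint matches the projected TCP. The lid lip runs from (187,143) to (250,247), so its middle is near pixel (379,177) in the full image. I'll check that this lies between the fingers.

```bash
python3 - <<'E'
from geo import *
cs=cams()
c,s=np.cos(.288),np.sin(.288);p=np.array([.5684,.1674,-.002])
for dx in (28,40,53,65,88):
    X=p+[c*dx/1000,s*dx/1000,.198]; print(dx,X.round(3),proj(cs["side"],X).round(1))
for y in(-70,70):
    X=p+[c*.051-s*y/1000,s*.051+c*y/1000,.200]; print(y,proj(cs["side"],X).round(1))
E
```

```text
28 [0.595 0.175 0.196] [[363.1 176.5]]
40 [0.607 0.179 0.196] [[370.8 175.5]]
53 [0.619 0.182 0.196] [[379.2 174.4]]
65 [0.631 0.186 0.196] [[386.9 173.5]]
88 [0.653 0.192 0.196] [[401.4 171.7]]
-70 [[395.2 203.6]]
70 [[362.9 147.1]]
```

The predicted lip matches the picture and lies inside the jaw gap. I'll descend around it and then narrow the jaws.

```bash
python3 -m crank '{"travel": [[0,0.09,0.5],[0,0.09,1],[0,0.09,1.5],[0,0.09,2.05],[0,0.09,2.05]], "turn": [0,0,0,0,0]}'; python3 -m crank '{"travel": [[0,0,0],[0,0,0],[0,0,0]], "turn": [0,0,0]}' 42;  python3 w.py 0.694 0.2046 0.168; python3 - <<'E'
import cv2
from workcell import *
im=read_camera("side")["image"][80:280,270:470,::-1]
cv2.imwrite("pics/s5.png",cv2.resize(im,None,fx=2.5,fy=2.5,interpolation=2))
E
```

```text
clock: 6.48
tcp_pos: [0.6225, 0.183, 0.168]
orientation: [-0.002, 0.597, 0.802, -0.002]
wrist_force: [-1.2, -0.2, -0.6]
finger_gap: 0.0601
clock: 6.73
tcp_pos: [0.6263, 0.1837, 0.1744]
orientation: [0.001, 0.597, 0.802, 0.001]
wrist_force: [-0.1, -0.2, 0.3]
finger_gap: 0.0419
t 6.73 tcp [0.6263 0.1837 0.1744] yaw 1.861 F [-0.1 -0.2  0.3] -> travel [0.02 1.77 0.17] turn 0.002
```

View pics/s5.png

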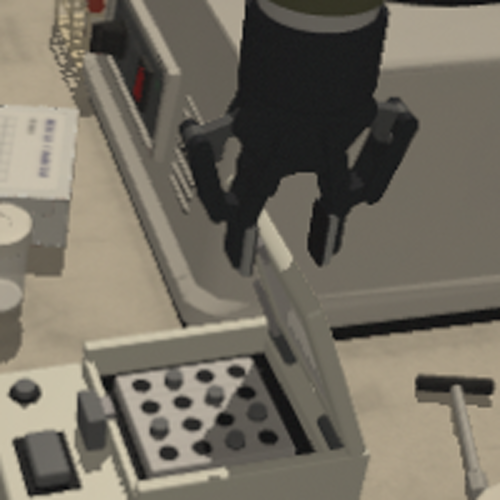

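The jaws straddle the lip, with the lid edge between the fingertips at (240,270) and (320,260). Now I'll ease it back slowly.

```bash
python3 -m crank '{"travel": [[0,0.1,0],[0,0.22,0],[0,0.34,0],[0,0.46,0],[0,0.58,0]], "turn": [0,0,0,0,0]}'; python3 -m crank '{"travel": [[0,0.12,0],[0,0.24,0],[0,0.36,0],[0,0.48,0],[0,0.6,0]], "turn": [0,0,0,0,0]}';  python3 w.py 0.694 0.2046 0.168
```

```text
clock: 7.2
tcp_pos: [0.6482, 0.1904, 0.1722]
orientation: [0.0, 0.597, 0.802, 0.0]
wrist_force: [0.1, 0.7, 0.2]
finger_gap: 0.0419
clock: 7.62
tcp_pos: [0.671, 0.1972, 0.1721]
orientation: [-0.0, 0.598, 0.802, -0.0]
wrist_force: [0.0, 0.3, 0.7]
finger_gap: 0.0423
t 7.62 tcp [0.671  0.1972 0.1721] yaw 1.861 F [0.  0.3 0.7] -> travel [0.01 0.6  0.1 ] turn 0.002
```

```bash
python3 -m crank '{"travel": [[0,0.1,0],[0,0.2,0],[0,0.3,0],[0,0.4,0],[0,0.5,0]], "turn": [0,0,0,0,0]}'; python3 -m crank '{"travel": [[0,0.08,0],[0,0.16,0],[0,0.2,0],[0,0.2,0],[0,0.2,0]], "turn": [0,0,0,0,0]}';  python3 w.py 0.694 0.2046 0.168; python3 - <<'E'
import cv2
from workcell import *
im=read_camera("side")["image"][80:280,270:470,::-1]
cv2.imwrite("pics/s6.png",cv2.resize(im,None,fx=2.5,fy=2.5,interpolation=2))
E
```

```text
clock: 8.03
tcp_pos: [0.6901, 0.2029, 0.1723]
orientation: [0.0, 0.598, 0.802, -0.0]
wrist_force: [-0.1, -0.2, -0.3]
finger_gap: 0.0418
clock: 8.45
tcp_pos: [0.6973, 0.2051, 0.1721]
orientation: [-0.0, 0.598, 0.802, -0.0]
wrist_force: [0.6, 0.5, 0.2]
finger_gap: 0.0419
t 8.45 tcp [0.6973 0.2051 0.1721] yaw 1.861 F [0.6 0.5 0.2] -> travel [ 0.01 -0.08  0.1 ] turn 0.002
```

View pics/s6.png

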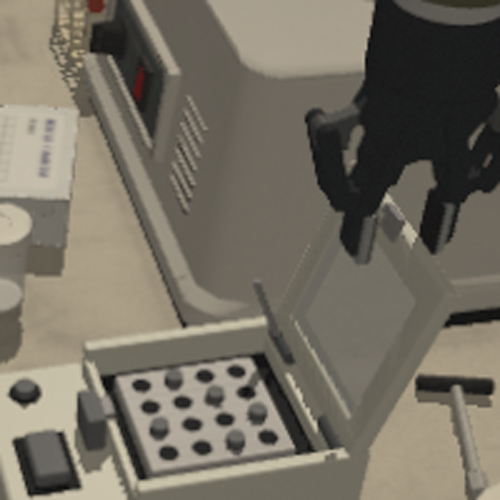

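The lid leans past upright with its lip between the fingers. I'll open the jaws and lift straight out, one step at a time.

```bash
python3 -m crank '{"travel": [[0,0,0],[0,0,0],[0,0,0],[0,0,0],[0,0,0]], "turn": [0,0,0,0,0]}' 70; python3 -m crank '{"travel": [[0,0,-0.3],[0,0,-0.7],[0,0,-1.2],[0,0,-1.6],[0,0,-1.6]], "turn": [0,0,0,0,0]}';  python3 w.py 0.60 0.16 0.26
```

```text
clock: 8.92
tcp_pos: [0.6973, 0.205, 0.1723]
orientation: [0.0, 0.598, 0.802, -0.0]
wrist_force: [0.6, 0.1, 0.9]
finger_gap: 0.0697
clock: 9.33
tcp_pos: [0.6988, 0.2053, 0.2405]
orientation: [0.002, 0.597, 0.802, 0.002]
wrist_force: [-0.2, -0.1, 0.7]
finger_gap: 0.0698
t 9.33 tcp [0.6988 0.2053 0.2405] yaw 1.861 F [-0.2 -0.1  0.7] -> travel [-0.38 -2.69 -0.5 ] turn 0.002
```

```bash
python3 -m crank '{"travel": [[0,-0.3,-0.4],[0,-1,-0.4],[0,-1.8,-0.4],[0,-2.7,-0.4],[0,-3.5,-0.4]], "turn": [0,0,0,0,0]}'; python3 -m crank '{"travel": [[0,-0.8,0],[0,-1.6,0],[0,-1.8,0],[0,-1.8,0],[0,-1.8,0]], "turn": [0,0,0,0,0]}'; python3 - <<'E'
import cv2
from workcell import *
cv2.imwrite("pics/s7.png",read_camera("side")["image"][:,:,::-1])
E
```

```text
clock: 9.75
tcp_pos: [0.5609, 0.1645, 0.2508]
orientation: [-0.0, 0.597, 0.802, -0.001]
wrist_force: [-0.3, -0.2, 0.9]
finger_gap: 0.07
clock: 10.17
tcp_pos: [0.4944, 0.1444, 0.2522]
orientation: [0.0, 0.598, 0.802, 0.0]
wrist_force: [0.2, -0.5, -0.2]
finger_gap: 0.0703
```

View pics/s7.png

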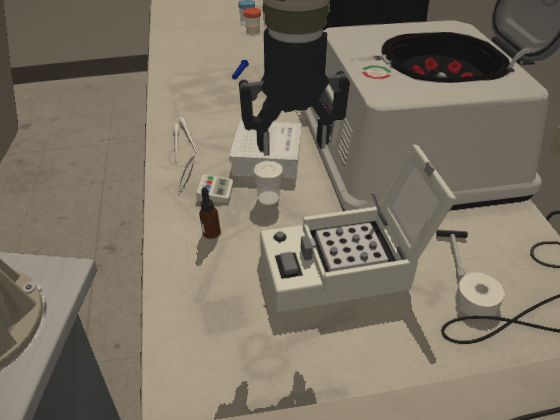

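The lid is leaning back, with its lip running from (413,150) to (452,190). The hand is clear, and the cup and bottle are in place. I'll compare the lip with the geometry for 1.9 rad, then hand in.

```bash
python3 - <<'E'
from geo import *
cs=cams()
c,s=np.cos(.288),np.sin(.288);p=np.array([.5684,.1674,-.002])
for th in(1.57,1.75,1.9):
  for y in(-70,70):
    dx=.095-.13*np.cos(th);z=.072+.13*np.sin(th)+.006*np.cos(th)
    X=p+[c*dx-s*y/1000,s*dx+c*y/1000,z]; print(th,y,proj(cs["side"],X).round(1))
s=get_state();print(s["clock"],s["wrist_force"].round(1),abs(s["qvel"]).max().round(4))
E
```

```text
1.57 -70 [[425.  198.4]]
1.57 70 [[389.4 143.1]]
1.75 -70 [[439.9 198.1]]
1.75 70 [[402.9 143.2]]
1.9 -70 [[451.3 199.5]]
1.9 70 [[413.3 144.9]]
10.3167 [-0.9  0.1 -0.5] 0.0068
```

The observed lip columns, about 413 and 452, match 1.9 rad (413 and 451), so the lid is on its stop.

```bash
python3 -c "
from workcell import *
print(hand_in())"
```

```text
the job is handed in; nothing more can be done
None
```

The tube warmer is open, with its lid resting on its stop, and I handed the job in at about 10.3 s of the 43 s allowed. The hand-in gives no verdict.

- **What I did:** I pressed the release key with closed fingers, and the lid popped up. I moved the hand clear and took a picture showing the lid half open and untouched. I then put loosely spaced jaws around the lid's front edge, eased it back past upright at about 70 mm/s or less, opened the jaws and withdrew upward.
- **Last checks:**
  - **Lid:** the front edge in the side view (columns about 413 and 452) matches the prediction for 1.9 rad (413 and 451).
  - **Hand:** it was clear of everything, with wrist force at noise level.
  - **Cup and bottle:** they look unmoved in the side view.
  - **Start button:** I never went near it.
- **Disagreements:**
  - **Height:** the fitted pose put the warmer about 5 mm below the table surface. I relied on the stated key height, which matched the key's own two-view measurement (67 mm against 66) and the press force.
  - **Lid speed:** I inferred it from the hand's motion and did not measure it.

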